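# Lay out an imaging bench around a laser and a camera

## Robot

A 7-joint arm with a two-finger parallel gripper is mounted at the origin on the work surface. World frame = base frame: x ahead of the robot, y to its left, z up, the work surface at z = 0. Lengths are in m, angles in rad, forces in N, time in s.
With the tool pointing down it reaches from about 0.4 to 0.85 m from the base axis. Payload 6.9 kg.
Tool frame: the origin (TCP) lies at the very end of the fingers, on their centre line; the grasp point (between the pads) lies 19 mm behind it; x points along the fingers, y is the direction in which the jaws open and shut, and the axes are right-handed (so a half turn about x gives the same grasp; the last joint's range is limited). The gripper opens to 85 mm and grips with 20 to 120 N. Pads are 22 mm wide; open, the fingers measure 114 mm over their backs; the gripper's body (76 mm by 85 mm) begins 54 mm behind the grasp point. The pads swing forward as they close: fully open they stand 13 mm farther back than shut.
Start: joints at [1.383, 0.507, -0.238, 1.5, 0.126, 1.149, -0.155], TCP at [0.181, -0.598, 0.231] pointing down, gripper open.
Joint ranges: [-3.08, 3.08], [-0.24, 2.05], [-1.43, 1.35], [0, 2.5], [-1.52, 4.66], [0.17, 1.96], [-2.89, 2.89]. Speed limits (rad/s): [2.39, 2.39, 3.14, 3.14, 3.14, 3.14, 3.14].

## Interface

Orientations are given as a rotation vector (axis times angle).
In Python, from cell import get_state, optics, manip gives the robot as it stands. The module is installed in compiled form; this text tells all that it offers.
- The arm moves only by the tool jog_arm, never from a script. Its argument "targets" is a list of rows, each a list of 7 numbers: the finger opening in cm, from 0 to 8.54, then the shift along the world's x, y, z in cm, then the turn, a rotation vector about the world's x, y, z in rad. A call has 1 to 12 rows; each row is the pose to reach, as a shift and turn from the pose commanded when the call began; what a row does not reach only later rows make up. A row lasts 1/8 s, in which the tool goes at most 62.5 mm and 10.7 degrees, less where a joint would pass 70% of its speed; a pose out of reach is approached as far as the arm can. A call with a gripper value outside its range is refused whole. The fingers move at their own pace and stop on an object; "newtons" is the grip in N (left out, the last holds). Time passes only in rows, so rows that repeat a pose let the fingers close. It gives the time, the measured TCP pose, the force and the opening at its end, in the units of the state.
- get_state(): the state, without advancing time (a new reading comes with each control period).
- optics.grab_frame(name): name is "scene" or "side" or "wrist"; returns (picture, depth): 480x640x3 uint8, blue, green, red; 480x640 float32, m along the optical axis (not along the pixel's ray), 0 where there is no reading.
- optics.camera_info(name): a dict with "mtx" (3x3 intrinsics, pixels), "R" (3x3) and "t" (3): a world point X has camera coordinates R X + t. Camera axes: x right, y down, z forward; pixel columns grow to the right and rows downward; lengths in m; the calibration is good to about 2 mm. A picture is of the moment at which its call begins: read the wrist's pose just before it. camera_info takes no time and is no camera call; for the wrist camera it gives the pose at the moment of the call.
- manip.hand_in(): hands the job in, once; it reports no verdict.
The state is a dict: "time_s": time; "qpos": joint angles; "dq": joint speeds; "tau": joint torques, N m; "position": TCP position; "orientation": TCP orientation; "force": force on the tool from outside, world axes, zero at the start; "ft_torque": the same for the moment, N m; "finger_gap": opening from 0.0 (shut) to 1.0 (fully open).
Only numpy, scipy, OpenCV 4.12 (cv2) and the standard library are available. Lean on these libraries where they do the work, as an engineer would, in place of code of your own. Each camera call takes 0.05 s, during which the arm holds its last target. There are 200 camera calls.

## Task

Lay out the imaging bench: stand the red iris mount squarely in front of the laser and the blue lens mount squarely in front of the camera, each centred on that instrument's axis, facing along it, with the middle of its foot about 7 cm ahead of the instrument's front face. Stand the light baffle midway between the laser and the camera, in line with them and with its panel running the way they point, and set the round spirit level flat on the middle of the camera's top. Leave everything standing upright and at rest, and do not disturb the tape roll, the mirror mount or the post holder.

Things in the scene. Friction and masses are not known exactly. Their poses are not given: they have to be found in the camera images.
- laser: Laser, bolted down: dark box 100 long (x) x 56 wide (y), black cooling fins over the rear of its top (highest point 91 mm), a red band round its front end, brass nozzle 6 mm long on the front face. Origin: centre of its underside on the table. It points along its own -x (roughly towards the robot); front face at x = -50 mm, optical axis at y = 0, 60 mm up. The laser may stand left or right of the camera, centres 220 to 240 mm apart; both point the same way within 0.03 rad.
- camera: Camera, bolted down: white box 100 long (x) x 64 wide (y) on a short black pedestal, flat plain top 90 mm above the table, black lens ring 6 mm long on the front face. Origin: centre of its underside on the table. It points along its own -x; front face at x = -50 mm, optical axis at y = 0, 60 mm up. The middle of its top is straight above the origin.
- iris: Loose red iris mount: square red plate 12 thick (x) x 44 wide (y) x 44 high, from 38 to 82 mm above the foot's underside, black disc with a small white spot (the opening) on both faces, on a steel post of 16 mm diameter and a black foot 50 (x) x 44 (y) x 8. About 0.25 kg. Origin: centre of the foot's underside. Its optical axis is its x axis (both ways alike); z up. The two 44 mm apart plate sides are free to grip.
- lens: Loose blue lens mount: square blue plate 12 thick (x) x 44 wide (y) x 44 high, from 38 to 82 mm above the foot's underside, silver lens barrel of 34 mm diameter along x sticking 14 mm out of both faces at 60 mm height, on a steel post and a black foot 50 (x) x 44 (y) x 8. About 0.28 kg. Origin: centre of the foot's underside. Its optical axis is its x axis (both ways alike); z up. The two 44 mm apart plate sides are free to grip.
- baffle: Loose light baffle: upright black panel 100 long (x) x 10 thick (y), with a yellow top edge, top at 110 mm, on a yellow foot 110 (x) x 50 (y) x 8. About 0.3 kg. Origin: centre of the foot's underside. The panel runs along its x axis; z up.
- level: Loose round spirit level: aluminium disc 40 in diameter x 18 high with a bright green vial on top. About 0.06 kg. Origin: centre of its underside; z up.
- tape: Bystander, leave alone: loose beige tape roll lying flat, 64 outer diameter x 20 high. Origin: centre of its underside.
- mirror: Bystander, leave alone: loose black mirror mount, foot 50 x 44, 82 high, round silver mirror and two brass knobs, standing beyond the laser and the camera. Origin: centre of its foot's underside.
- holder: Bystander, leave alone: loose black post holder 25 in diameter, 56 high, on a steel foot of 44 diameter, at the far left. Origin: centre of its underside.

How it is judged:
By the outcome, as a careful person would: the job done as asked, in the order asked, and still so for the second after the job is handed in, with the robot touching nothing.
It also fails if it takes over 106 s, if anything falls off the work surface, if the arm or the gripper's body presses on something with over 40 N, if the wrist force passes 120 N, or if a joint passes its speed limit or range.

## Working session

There is one attempt and no reset: what is moved stays moved. The work goes in short steps, Python scripts to look and compute and a tool call to move; the robot and the scene stay as the last step left them, time stands still between calls to the robot, and variables do not carry over. Pictures are saved under pics/ and viewed, about 12 in all and at most 16, crops included, and the job is handed in when it is done.

Besides the shell and the picture viewer there is one more tool, called after "Call:" in YAML: its name, and indented under it one key for each argument. jog_arm: Moves the arm, as the interface text tells. Its arguments: {"type":"object","properties":{"targets":{"type":"array","items":{"type":"array","items":{"type":"number"}}},"newtons":{"type":"number"}},"required":["targets"]}

```bash
mkdir -p pics; ls
cat > h.py <<'E'
import numpy as np, cv2
from cell import get_state, optics, manip
def grab(name):
    i=optics.camera_info(name); p,d=optics.grab_frame(name); return p,d,i
def world(d,i,us,vs):
    us=np.asarray(us);vs=np.asarray(vs); z=d[vs.astype(int),us.astype(int)]
    K=np.array(i["mtx"]); c=np.stack([(us-K[0,2])/K[0,0]*z,(vs-K[1,2])/K[1,1]*z,z],-1)
    return (c-np.array(i["t"]).ravel())@np.array(i["R"])
def cloud(d,i):
    v,u=np.mgrid[:480,:640]; return world(d,i,u.ravel(),v.ravel()).reshape(480,640,3)
E
python3 - <<'E'
from h import *
s=get_state();print({k:np.round(v,3) for k,v in s.items()})
for n in("scene","side","wrist"):
    p,d,i=grab(n);cv2.imwrite(f"pics/{n}0.png",p);np.savez(f"{n}0.npz",p=p,d=d,**{k:np.array(i[k]) for k in("mtx","R","t")})
    print(n,(-np.array(i["R"]).T@np.array(i["t"]).ravel()).round(3),np.array(i["R"]).round(2).tolist(),np.array(i["mtx"])[0,0], (d>0).mean())
E
```

```text
pics
{'time_s': np.float64(0.0), 'qpos': array([ 1.383,  0.508, -0.238,  1.501,  0.126,  1.149, -0.155]), 'dq': array([ 0.002, -0.   , -0.001,  0.001,  0.002, -0.001,  0.   ]), 'tau': array([ 1.0000e-03, -6.2060e+01, -2.1860e+00, -2.4965e+01,  1.3000e-02,
        1.2000e-02, -0.0000e+00]), 'position': array([ 0.181, -0.598,  0.23 ]), 'orientation': array([ 2.064,  0.307, -2.065]), 'force': array([-0.046, -0.619,  0.294]), 'ft_torque': array([-0.006,  0.032, -0.008]), 'finger_gap': np.float64(1.004)}
scene [ 1.099 -0.23   0.92 ] [[0.4, 0.92, -0.0], [0.77, -0.34, -0.55], [-0.5, 0.22, -0.84]] 466.7892120150195 0.9959212239583334
side [ 0.378 -0.617  0.607] [[0.95, -0.32, 0.01], [-0.2, -0.64, -0.75], [0.25, 0.7, -0.67]] 487.62872008278924 0.9960481770833334
wrist [ 0.258 -0.575  0.373] [[0.29, -0.96, -0.0], [-0.91, -0.28, 0.31], [-0.3, -0.09, -0.95]] 416.79378472230877 0.9959993489583333
```

View pics/scene0.png

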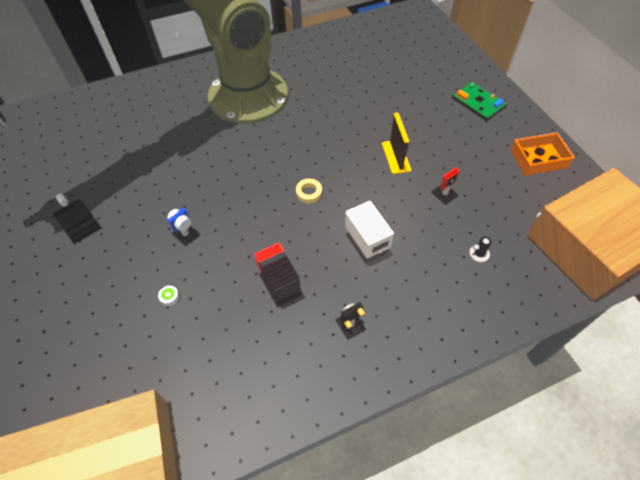

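View pics/side0.png

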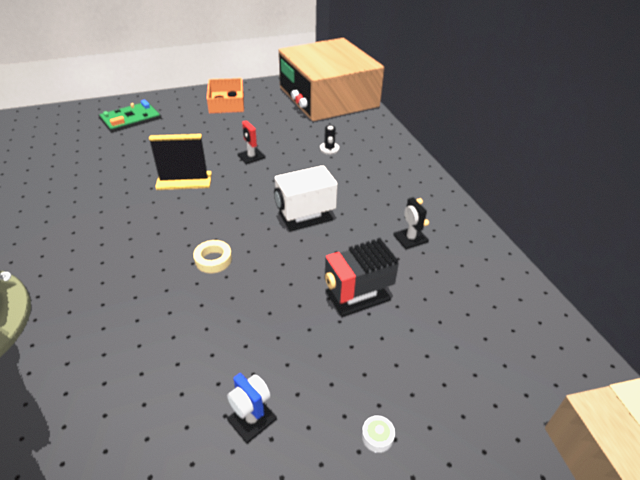

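Scene picture: laser (277,275), camera (368,228), iris (448,185), lens (180,222), level (168,295), baffle (398,145), tape (309,190), mirror (351,318), holder (481,250); the side view agrees. Camera is on the left (+y), laser on the right. Now measure from both views.

```bash
cat > m.py <<'E'
from h import *
def pts(n,tag="0"):
    f=np.load(f"{n}{tag}.npz"); W=cloud(f["d"],f); ok=f["d"]>0; return W[ok],f["p"][ok]
if __name__=="__main__":
  cen=dict(laser=(277,275),camera=(368,228),iris=(448,183),lens=(180,222),level=(168,295),baffle=(398,145),tape=(302,184),mirror=(351,318),holder=(481,250))
  f=np.load("scene0.npz");W=cloud(f["d"],f)
  for n in("scene","side"):
    P,C=pts(n); t=P[(abs(P[:,0]-.6)<.15)&(abs(P[:,1])<.15)];print(n,"table z",np.median(t[:,2]).round(4))
  for k,(u,v) in cen.items():
    c=np.median(W[v-2:v+3,u-2:u+3].reshape(-1,3),0)
    print(k,c.round(3))
    for n in("scene","side"):
        P,C=pts(n)
        q=(np.hypot(*(P[:,:2]-c[:2]).T)<.085)&(P[:,2]>.004); X=P[q]
        if len(X)<20: print("  none");continue
        zt=np.percentile(X[:,2],98); T=X[X[:,2]>zt-.008]
        r=cv2.minAreaRect((T[:,:2]*1000).astype(np.float32)); lo=X[(X[:,2]<.013)]
        r2=cv2.minAreaRect((lo[:,:2]*1000).astype(np.float32)) if len(lo)>10 else None
        print("  ",n,len(X),"ztop",zt.round(3),"top",np.round(np.hstack([np.hstack(r[:2]),r[2]]),1),"foot",r2 and np.round(np.hstack([np.hstack(r2[:2]),r2[2]]),1))
E
python3 m.py
```

```text
scene table z -0.0011
side table z 0.0011
laser [ 0.647 -0.142  0.088]
   scene 1737 ztop 0.091 top [ 625.1 -134.4   98.6   56.5    5.7] foot [ 644.5 -123.2  121.9   91.4   70.6]
   side 4084 ztop 0.092 top [ 622.8 -134.    98.1   59.6    5.2] foot [ 644.3 -147.6  129.3   89.     4.6]
camera [0.618 0.078 0.087]
   scene 1909 ztop 0.091 top [605.5  87.2 100.2  65.5   4.3] foot [619.5  70.6 108.6  51.5  36.2]
   side 3095 ztop 0.092 top [601.5  86.7 105.5  66.7   3. ] foot [610.2  75.4  58.6 116.3  79.2]
iris [0.562 0.32  0.059]
   scene 463 ztop 0.082 top [552.3 330.7  15.4  48.8  11. ] foot [532.3 323.   96.   45.9  15.7]
   side 561 ztop 0.083 top [550.8 331.1  13.9  48.5  14.3] foot [551.9 349.8  97.7  80.2  63.1]
lens [ 0.427 -0.29   0.073]
   scene 637 ztop 0.081 top [ 409.9 -292.4   38.4   37.6   67. ] foot [ 411.9 -294.3   50.7   84.    22.3]
   side 2191 ztop 0.083 top [ 409.6 -291.3   39.    41.3   71.3] foot [ 411.7 -300.3   68.9  158.3   31.3]
level [ 0.559 -0.364  0.017]
   scene 293 ztop 0.02 top [ 556.6 -364.5   39.5   38.6   41.6] foot [ 569.4 -335.3   87.    37.1   68.
[... 291 characters left out ...]
] foot [394.3 276.5  52.2 110.2  79. ]
tape [0.391 0.014 0.016]
   scene 367 ztop 0.021 top [412.9  23.3  59.8  65.8  68.1] foot [420.   19.8  52.9  53.6  24.5]
   side 816 ztop 0.022 top [412.6  22.8  63.5  63.4  44.9] foot [387.7  16.6 101.8 114.9  15.6]
mirror [ 0.778 -0.037  0.054]
   scene 665 ztop 0.082 top [772.3 -33.3  45.2  25.5  77.5] foot [782.9 -32.4 107.4  44.1   5.6]
   side 1034 ztop 0.083 top [770.9 -32.8  45.8  26.7  76. ] foot [778.9 -32.   66.8  47.1   6.7]
holder [0.741 0.301 0.034]
   scene 315 ztop 0.057 top [735.  310.1  23.5  25.6  34.4] foot [729.  288.8  85.7  30.1  58.4]
   side 344 ztop 0.058 top [734.5 309.5  26.8  24.2  83.7] foot [730.1 297.6 126.4  77.1  54. ]
```

Sizes and heights agree between views (iris top 82, baffle 110, level 20, camera 91 mm). Now a planning helper for moves and first approach to the iris.

```bash
cat > plan.py <<'E'
from h import *
from scipy.spatial.transform import Rotation as Ro
def go(x,y,z,jaw):
    "mm, jaw axis angle deg -> shift cm, turn"
    s=get_state(); R=Ro.from_rotvec(s["orientation"]); best=None
    for a in(jaw,jaw+180):
        c,q=np.cos(np.radians(a)),np.sin(np.radians(a)); X=np.array([0,0,-1.]);Y=np.array([c,q,0])
        r=(Ro.from_matrix(np.stack([X,Y,np.cross(X,Y)],1))*R.inv()).as_rotvec()
        if best is None or np.linalg.norm(r)<np.linalg.norm(best): best=r
    Y=R.as_matrix()[:,1]
    print("pos",(s["position"]*1000).round(1),"jaw",np.degrees(np.arctan2(Y[1],Y[0])).round(1),"q7",s["qpos"][6].round(2),"t",s["time_s"].round(2),
      "| shift cm",((np.array([x,y,z])/1000-s["position"])*100).round(2),"turn",best.round(3), "force",s["force"].round(1),"gap",s["finger_gap"].round(3))
if __name__=="__main__":
    import sys; go(*map(float,sys.argv[1:5]))
E
python3 plan.py 551 331 250 102.5; python3 plan.py 430 331 300 102.5
python3 - <<'E'
import numpy as np
from cell import *
import cell
from scipy.spatial.transform import Rotation as Ro
s=cell.get_state();R=Ro.from_rotvec(s["orientation"]).as_matrix();f=np.load("wrist0.npz")
print("tool axes",R.round(2).tolist(),"cam in tool",R.T@(-f["R"].T@f["t"].ravel()-s["position"]),"cam z in tool",(R.T@f["R"][2]).round(2))
E
```

```text
tool axes [[-0.0, 0.29, -0.96], [0.0, -0.96, -0.29], [-1.0, -0.0, 0.0]] cam in tool [-1.42461903e-01 -1.11043806e-04 -8.03119061e-02] cam z in tool [0.95 0.   0.31]Traceback (most recent call last):
  File "plan.py", line 14, in <module>
    import sys; go(*map(float,sys.argv[1:5]))
                ~~^^^^^^^^^^^^^^^^^^^^^^^^^^^
  File "plan.py", line 11, in go
    print("pos",(s["position"]*1000).round(1),"jaw",np.degrees(np.arctan2(Y[1],Y[0])).round(1),"q7",s["qpos"][6].round(2),"t",s["time_s"].round(2),
                                                                                                                              ^^^^^^^^^^^^^^^^^
AttributeError: 'float' object has no attribute 'round'
Traceback (most recent call last):
  File "plan.py", line 14, in <module>
    import sys; go(*map(float,sys.argv[1:5]))
                ~~^^^^^^^^^^^^^^^^^^^^^^^^^^^
  File "plan.py", line 11, in go
    print("pos",(s["position"]*1000).round(1),"jaw",np.degrees(np.arctan2(Y[1],Y[0])).round(1),"q7",s["qpos"][6].round(2),"t",s["time_s"].round(2),
                                                                                                                              ^^^^^^^^^^^^^^^^^
AttributeError: 'float' object has no attribute 'round'
```

```bash
sed -i 's/s\["time_s"\].round(2)/round(float(s["time_s"]),2)/;s/s\["finger_gap"\].round(3)/round(float(s["finger_gap"]),3)/' plan.py; python3 plan.py 540 -20 330 95;python3 plan.py 551 331 250 102.5
```

```text
pos [ 180.8 -597.9  230.6] jaw -73.2 q7 -0.15 t 0.15 | shift cm [35.92 57.79  9.94] turn [-0.001 -0.    -0.207] force [-0.6 -0.3  0.2] gap 0.995
pos [ 180.8 -597.9  230.6] jaw -73.2 q7 -0.15 t 0.15 | shift cm [37.02 92.89  1.94] turn [-0.001 -0.    -0.076] force [-0.6 -0.3  0.2] gap 0.995
```

Call:
jog_arm:
  targets:
    - [8.5,12,19,10,0,0,-0.07]
    - [8.5,24,38,10,0,0,-0.14]
    - [8.5,36,57.8,10,0,0,-0.207]
    - [8.5,36,57.8,10,0,0,-0.207]
    - [8.5,36,57.8,10,0,0,-0.207]
    - [8.5,36,57.8,10,0,0,-0.207]
    - [8.5,36,57.8,10,0,0,-0.207]
    - [8.5,36,57.8,10,0,0,-0.207]
    - [8.5,36,57.8,10,0,0,-0.207]
    - [8.5,36,57.8,10,0,0,-0.207]
    - [8.5,36,57.8,10,0,0,-0.207]
    - [8.5,36,57.8,10,0,0,-0.207]

```text
time_s: 1.65
position: [0.5424, -0.0145, 0.3313]
orientation: [2.175, 0.107, -2.173]
force: [0.4, -0.2, 0.7]
finger_gap: 0.995
```

```bash
cat > look.py <<'E'
import sys; from h import *
n,tag=sys.argv[1:3]; p,d,i=grab(n);cv2.imwrite(f"pics/{n}{tag}.png",p);np.savez(f"{n}{tag}.npz",p=p,d=d,**{k:np.array(i[k]) for k in("mtx","R","t")})
E
cat > rect.py <<'E'
from m import *
def rect(n,tag,c,rad,zlo,zhi,col=None):
    P,C=pts(n,tag); q=(np.hypot(P[:,0]*1e3-c[0],P[:,1]*1e3-c[1])<rad)&(P[:,2]*1e3>zlo)&(P[:,2]*1e3<zhi)
    if col: C=C.astype(int); b,g,r=C.T; q&=eval(col)
    T=P[q]; R=cv2.minAreaRect((T[:,:2]*1000).astype(np.float32))
    print(n,tag,c,len(T),"z",(np.percentile(T[:,2],[5,50,95])*1e3).round(1),"rect",np.round(np.hstack([np.hstack(R[:2]),R[2]]),1),"mean",(T[:,:2].mean(0)*1e3).round(1)); return T
E
python3 look.py wrist 1; python3 -c "
from rect import *
print(get_state()['position'])
P,C=pts('wrist','1');t=P[P[:,2]<.004];print('table',np.median(t[:,2]))
rect('wrist','1',(624,-134),75,75,100);rect('wrist','1',(604,87),75,82,100);rect('wrist','1',(413,23),50,15,30)
rect('wrist','1',(604,87),75,82,100,'(b>150)&(g>150)')
rect('wrist','1',(624,-134),75,70,100,'(r>120)&(g<60)')
"
```

```text
[ 0.54158852 -0.01724182  0.33091832]
table -1.7805800542074403e-05
wrist 1 (624, -134) 7667 z [83.4 85.9 91.9] rect [ 624.2 -134.8   99.2   57.5    5.4] mean [ 626.2 -133. ]
wrist 1 (604, 87) 8524 z [88.1 89.7 91.1] rect [602.4  87.1 105.6  64.4   4.4] mean [607.2  86.5]
wrist 1 (413, 23) 1321 z [17.3 19.4 20.9] rect [413.3  22.2  62.8  62.7  50.2] mean [414.4  22.3]
wrist 1 (604, 87) 8414 z [88.2 89.7 91.1] rect [605.2  87.3 100.   64.4   4.5] mean [607.6  86.8]
wrist 1 (624, -134) 72 z [70.8 77.  82. ] rect [ 585.1 -110.    21.8    0.9    5.8] mean [ 585. -110.]
```

View pics/wrist1.png

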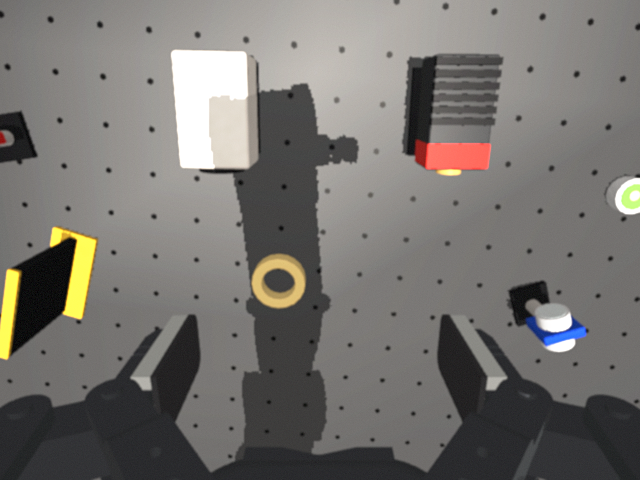

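Wrist view: camera top (215,108), laser (455,110), tape (279,281), lens (550,325), baffle (50,290), level (630,195); centres agree with the fixed cameras within about 2 mm. Laser ≈ (624.5,-134.5), 5.4°; camera ≈ (605,87), 4.3°. Next, above the iris.

```bash
python3 plan.py 500 331 250 102.5
```

```text
pos [541.6 -17.2 330.9] jaw -84.7 q7 -1.66 t 1.7 | shift cm [-4.16 34.82 -8.09] turn [-0.001 -0.     0.126] force [ 0.7 -0.9 -0.3] gap 0.995
```

Call:
jog_arm:
  targets:
    - [8.5,-1,8,-2,0,0,0.03]
    - [8.5,-2,17,-4,0,0,0.06]
    - [8.5,-3,26,-6,0,0,0.1]
    - [8.5,-4.2,34.8,-8,0,0,0.126]
    - [8.5,-4.2,34.8,-8,0,0,0.126]
    - [8.5,-4.2,34.8,-8,0,0,0.126]
    - [8.5,-4.2,34.8,-8,0,0,0.126]
    - [8.5,-4.2,34.8,-8,0,0,0.126]
    - [8.5,-4.2,34.8,-8,0,0,0.126]
    - [8.5,-4.2,34.8,-8,0,0,0.126]

```text
time_s: 2.95
position: [0.4997, 0.3263, 0.2516]
orientation: [2.111, 0.222, -2.11]
force: [-0.1, -0.2, 0.2]
finger_gap: 0.995
```

```bash
python3 look.py wrist 2; python3 -c "
from rect import *
T=rect('wrist','2',(551,331),50,70,90)
rect('wrist','2',(551,331),50,76,90,'(r>100)&(g<90)')
rect('wrist','2',(551,331),50,4,13)
"; python3 plan.py 551 331 120 102.5
```

```text
wrist 2 (551, 331) 1199 z [73.9 81.5 82.9] rect [552.7 330.6  16.2  43.8  13.7] mean [553.4 330.8]
wrist 2 (551, 331) 801 z [79.7 81.7 83. ] rect [552.5 330.6  13.   43.8  14.5] mean [552.1 334.8]
wrist 2 (551, 331) 1596 z [6.6 7.9 9.2] rect [552.9 330.8  50.1  43.9  14.3] mean [556.9 331.9]
pos [499.5 326.6 251.6] jaw -77.9 q7 -2.24 t 3.0 | shift cm [  5.15   0.44 -13.16] turn [0.    0.001 0.007] force [-0.1 -0.3 -0.3] gap 0.994
```

Call:
jog_arm:
  targets:
    - [8.5,5.3,0.4,-4,0,0.001,0.04]
    - [8.5,5.3,0.4,-9,0,0.001,0.04]
    - [8.5,5.3,0.4,-13,0,0.001,0.04]
    - [8.5,5.3,0.4,-13,0,0.001,0.04]
    - [8.5,5.3,0.4,-17,0,0.001,0.04]
    - [8.5,5.3,0.4,-20,0,0.001,0.04]
    - [8.5,5.3,0.4,-21.4,0,0.001,0.04]
    - [8.5,5.3,0.4,-21.4,0,0.001,0.04]
    - [8.5,5.3,0.4,-21.4,0,0.001,0.04]
    - [8.5,5.3,0.4,-21.4,0,0.001,0.04]

```text
time_s: 4.25
position: [0.5526, 0.3323, 0.0387]
orientation: [2.088, 0.266, -2.086]
force: [-0.3, -0.2, 0.7]
finger_gap: 1.001
```

```bash
python3 plan.py 552.7 330.7 38 104.4
```

```text
pos [552.6 332.3  38.7] jaw -75.5 q7 -2.29 t 4.25 | shift cm [ 0.01 -0.16 -0.07] turn [-0.001  0.001 -0.001] force [-0.3 -0.2  0.7] gap 1.001
```

Well centred (1.6 mm off in y); close.

Call:
jog_arm:
  newtons: 40
  targets:
    - [6,0,-0.15,0,0,0,0]
    - [4,0,-0.15,0,0,0,0]
    - [4,0,-0.15,0,0,0,0]
    - [4,0,-0.15,0,0,0,0]
    - [4,0,-0.15,0,0,0,0]
    - [4,0,-0.15,0,0,0,0]

```text
time_s: 5.0
position: [0.5521, 0.3304, 0.0376]
orientation: [2.086, 0.265, -2.088]
force: [-0.7, -1.0, 4.2]
finger_gap: 0.511
```

```bash
python3 plan.py 504.9 -145.8 220 95.4
```

```text
pos [552.1 330.4  37.6] jaw -75.5 q7 -2.29 t 5.0 | shift cm [ -4.72 -47.62  18.24] turn [-0.    -0.001 -0.159] force [-0.7 -1.   4.2] gap 0.511
```

Call:
jog_arm:
  targets:
    - [4,0,0,3,0,0,0]
    - [4,0,0,8,0,0,0]
    - [4,0,0,13,0,0,0]
    - [4,0,-4,16,0,0,-0.02]
    - [4,-1,-10,16,0,0,-0.04]
    - [4,-2,-16,16,0,0,-0.06]
    - [4,-3,-22,16,0,0,-0.08]
    - [4,-3.5,-28,16,0,0,-0.1]
    - [4,-4,-34,16,0,0,-0.12]
    - [4,-4.4,-40,16,0,0,-0.14]
    - [4,-4.8,-45,16,0,0,-0.16]
    - [4,-4.8,-47.7,16,0,0,-0.16]

```text
time_s: 6.5
position: [0.5025, -0.1502, 0.1963]
orientation: [2.173, 0.096, -2.179]
force: [-0.0, 0.8, -3.6]
finger_gap: 0.504
```

Call:
jog_arm:
  targets:
    - [4,0,0,0,0,0,0]
    - [4,0,0,0,0,0,0]
    - [4,0,0,0,0,0,0]
    - [4,0,0,0,0,0,0]

```text
time_s: 7.0
position: [0.5041, -0.1457, 0.1973]
orientation: [2.172, 0.103, -2.174]
force: [-0.4, -0.6, -3.5]
finger_gap: 0.513
```

```bash
python3 plan.py 504.3 -146.1 50 95.4
```

```text
pos [ 504.1 -145.7  197.3] jaw -84.6 q7 -1.49 t 7.0 | shift cm [  0.02  -0.04 -14.73] turn [-0.    -0.001 -0.   ] force [-0.4 -0.6 -3.5] gap 0.513
```

Call:
jog_arm:
  targets:
    - [4,0,0,-4,0,0,0]
    - [4,0,0,-8,0,0,0]
    - [4,0,0,-12,0,0,0]
    - [4,0,0,-14,0,0,0]
    - [4,0,0,-15,0,0,0]
    - [4,0,0,-15.5,0,0,0]
    - [4,0,0,-15.8,0,0,0]
    - [4,0,0,-15.9,0,0,0]
    - [4,0,0,-16.0,0,0,0]
    - [4,0,0,-16.0,0,0,0]

```text
time_s: 8.25
position: [0.5042, -0.1468, 0.0376]
orientation: [2.174, 0.101, -2.174]
force: [-0.4, 0.2, -2.5]
finger_gap: 0.505
```

```bash
python3 plan.py 504.3 -146.1 37.6 95.4
```

```text
pos [ 504.2 -146.8   37.6] jaw -84.7 q7 -1.64 t 8.25 | shift cm [0.01 0.07 0.  ] turn [ 0.    -0.     0.002] force [-0.4  0.2 -2.5] gap 0.505
```

Call:
jog_arm:
  targets:
    - [4,0,0.05,-0.05,0,0,0]
    - [4,0,0.05,-0.1,0,0,0]
    - [4,0,0.05,-0.1,0,0,0]
    - [4.6,0,0.05,-0.1,0,0,0]
    - [6,0,0.05,-0.1,0,0,0]
    - [6.5,0,0.05,-0.1,0,0,0]
    - [6.5,0,0.05,-0.1,0,0,0]
    - [6.5,0,0.05,3,0,0,0]
    - [6.5,0,0.05,8,0,0,0]
    - [6.5,-1.5,0.05,13,0,0,0]
    - [6.5,-5,0.05,17,0,0,0]
    - [6.5,-5,0.05,17,0,0,0]

```text
time_s: 9.75
position: [0.4535, -0.1467, 0.2099]
orientation: [2.176, 0.097, -2.17]
force: [1.2, -0.7, -1.3]
finger_gap: 0.764
```

```bash
python3 look.py wrist 3; python3 -c "
from rect import *
rect('wrist','3',(505,-146),50,70,90)
rect('wrist','3',(505,-146),50,4,13)
rect('wrist','3',(624,-134),75,75,100)
"; python3 plan.py 370 -291 240 95.4
```

```text
wrist 3 (505, -146) 1547 z [74.4 81.5 82.8] rect [ 505.1 -146.3   16.1   43.5    4.8] mean [ 505.7 -146.1]
wrist 3 (505, -146) 1935 z [6.6 7.9 9.1] rect [ 505.1 -146.3   50.    43.8    4.4] mean [ 510.3 -145.6]
wrist 3 (624, -134) 3095 z [80.2 85.5 86.8] rect [ 581.6 -138.5   15.3   56.6    5.4] mean [ 581.1 -138.6]
pos [ 454.  -146.7  208.4] jaw -84.7 q7 -1.45 t 9.8 | shift cm [ -8.4  -14.43   3.16] turn [0.002 0.001 0.002] force [ 0.6 -0.1  0.3] gap 0.761
```

View pics/wrist3.png

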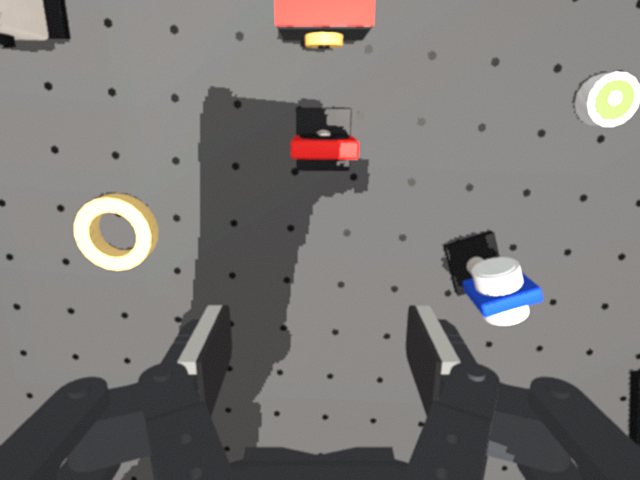

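Iris stands at (325,148) in front of the nozzle, within ~1 mm and 1° of target. The lens (500,285) is in view; measure it from here.

```bash
python3 -c "
from rect import *
for t in '13': rect('wrist',t,(410,-291),45,4,13)
for t in '13': rect('wrist',t,(410,-291),45,78.5,86,'(b>g+40)&(b>r+40)')
rect('side','0',(410,-291),45,78.5,86,'(b>g+40)&(b>r+40)')
"
```

```text
wrist 1 (410, -291) 961 z [5.8 7.8 9.5] rect [ 409.8 -291.5   51.3   44.9   23.8] mean [ 414.9 -285.5]
wrist 3 (410, -291) 1658 z [5.9 7.8 9.2] rect [ 409.6 -291.3   50.6   44.1   23.9] mean [ 416.5 -284.3]
wrist 1 (410, -291) 444 z [79.3 81.5 82.9] rect [ 410.  -290.9   12.7   43.6   22.4] mean [ 410.7 -290.5]
wrist 3 (410, -291) 954 z [79.5 81.6 82.9] rect [ 409.9 -291.    13.1   43.8   23.5] mean [ 410.4 -290.6]
side 0 (410, -291) 324 z [79.8 82.  83.4] rect [ 408.8 -291.3   12.4   44.3   22.4] mean [ 408.6 -292.1]
```

Call:
jog_arm:
  targets:
    - [8.5,-1.5,-5,0,0,0,0.1]
    - [8.5,-3,-10,0,0,0,0.2]
    - [8.5,-4.4,-14.4,0,0.002,0.001,0.318]
    - [8.5,-4.4,-14.4,-2,0.002,0.001,0.318]
    - [8.5,-4.4,-14.4,-6,0.002,0.001,0.318]
    - [8.5,-4.4,-14.4,-8,0.002,0.001,0.318]
    - [8.5,-4.4,-14.4,-8,0.002,0.001,0.318]
    - [8.5,-4.4,-14.4,-12,0.002,0.001,0.318]
    - [8.5,-4.4,-14.4,-15,0.002,0.001,0.318]
    - [8.5,-4.4,-14.4,-17,0.002,0.001,0.318]
    - [8.5,-4.4,-14.4,-17,0.002,0.001,0.318]
    - [8.5,-4.4,-14.4,-17,0.002,0.001,0.318]

```text
time_s: 11.3
position: [0.4108, -0.2904, 0.0381]
orientation: [1.995, 0.417, -1.997]
force: [0.0, 0.4, -1.2]
finger_gap: 0.994
```

```bash
python3 plan.py 409.8 -291.2 38 113.5
```

```text
pos [ 410.8 -290.4   38.1] jaw -66.5 q7 -1.04 t 11.3 | shift cm [-0.1  -0.08 -0.01] turn [-0.001 -0.001 -0.001] force [ 0.   0.4 -1.2] gap 0.994
```

Call:
jog_arm:
  targets:
    - [6,-0.1,-0.1,0,0,0,0]
    - [4,-0.1,-0.1,0,0,0,0]
    - [4,-0.1,-0.1,0,0,0,0]
    - [4,-0.1,-0.1,0,0,0,0]
    - [4,-0.1,-0.1,0,0,0,0]
    - [4,-0.1,-0.1,0,0,0,0]

```text
time_s: 12.05
position: [0.4091, -0.2915, 0.038]
orientation: [1.994, 0.417, -1.997]
force: [-0.9, 0.3, 6.7]
finger_gap: 0.513
```

```bash
python3 plan.py 485.1 78.1 38 94.3
```

```text
pos [ 409.1 -291.5   38. ] jaw -66.5 q7 -1.04 t 12.05 | shift cm [ 7.6  36.96  0.  ] turn [-0.001 -0.002 -0.335] force [-0.9  0.3  6.7] gap 0.513
```

Call:
jog_arm:
  targets:
    - [4,0,0,3,0,0,0]
    - [4,0,0,8,0,0,0]
    - [4,0,0,13,0,0,0]
    - [4,0.5,4,14,0,0,-0.04]
    - [4,1.5,9,14,0,0,-0.09]
    - [4,2.5,15,14,0,0,-0.15]
    - [4,4,21,14,0,0,-0.2]
    - [4,5,27,14,0,0,-0.26]
    - [4,6.5,32,14,0,0,-0.3]
    - [4,7.5,36.9,14,-0.001,-0.002,-0.335]
    - [4,7.5,36.9,14,-0.001,-0.002,-0.335]
    - [4,7.5,36.9,14,-0.001,-0.002,-0.335]

```text
time_s: 13.55
position: [0.4834, 0.0773, 0.1769]
orientation: [2.181, 0.084, -2.184]
force: [-0.8, -0.2, -2.7]
finger_gap: 0.508
```

Call:
jog_arm:
  targets:
    - [4,0,0,0,0,0,0]
    - [4,0,0,0,0,0,0]
    - [4,0,0,0,0,0,0]

```text
time_s: 13.92
position: [0.484, 0.077, 0.1773]
orientation: [2.184, 0.082, -2.184]
force: [-1.0, -0.4, -2.7]
finger_gap: 0.511
```

```bash
python3 plan.py 484.3 78.0 37.9 94.3
```

```text
pos [484.   77.  177.3] jaw -85.7 q7 -1.99 t 13.93 | shift cm [  0.03   0.1  -13.94] turn [-0.001  0.     0.001] force [-1.  -0.4 -2.7] gap 0.511
```

Call:
jog_arm:
  targets:
    - [4,0,0.1,-4,0,0,0]
    - [4,0,0.1,-8,0,0,0]
    - [4,0,0.1,-11,0,0,0]
    - [4,0,0.1,-12.5,0,0,0]
    - [4,0,0.1,-13.4,0,0,0]
    - [4,0,0.1,-13.8,0,0,0]
    - [4,0,0.1,-14.0,0,0,0]
    - [4,0,0.1,-14.0,0,0,0]
    - [4,0,0.1,-14.0,0,0,0]

```text
time_s: 15.05
position: [0.4845, 0.0789, 0.038]
orientation: [2.185, 0.084, -2.181]
force: [0.0, -0.3, 3.7]
finger_gap: 0.512
```

```bash
python3 plan.py 484.3 78.0 37.9 94.3
```

```text
pos [484.5  78.9  38. ] jaw -85.7 q7 -2.16 t 15.05 | shift cm [-0.02 -0.09 -0.01] turn [-0.001  0.002 -0.001] force [ 0.  -0.3  3.7] gap 0.512
```

Call:
jog_arm:
  targets:
    - [4.6,0,0,0,0,0,0]
    - [6,0,0,0,0,0,0]
    - [6.5,0,0,0,0,0,0]
    - [6.5,0,0,0,0,0,0]
    - [6.5,0,0,3,0,0,0]
    - [6.5,0,0,8,0,0,0]
    - [6.5,-1.5,0,13,0,0,0]
    - [6.5,-6,2,17,0,0,0]
    - [6.5,-6,2,17,0,0,0]
    - [6.5,-6,2,17,0,0,0]

```text
time_s: 16.3
position: [0.4242, 0.0984, 0.2073]
orientation: [2.184, 0.083, -2.182]
force: [-0.4, -0.6, -0.5]
finger_gap: 0.76
```

```bash
python3 look.py wrist 4; python3 -c "
from rect import *
rect('wrist','4',(485,78),50,4,13)
rect('wrist','4',(485,78),50,78.5,86,'(b>g+40)&(b>r+40)')
rect('wrist','4',(604,87),75,82,100,'(b>120)&(g>120)')
rect('wrist','4',(413,23),50,15,30)
"; python3 plan.py 340 278 260 77
```

```text
wrist 4 (485, 78) 645 z [6.5 7.8 9. ] rect [484.9  79.1  49.7  43.8   4.5] mean [496.2  89.2]
wrist 4 (485, 78) 1135 z [80.3 81.7 83. ] rect [484.8  78.9  11.9  43.9   4.9] mean [484.8  78. ]
wrist 4 (604, 87) 1386 z [84.2 89.2 90.8] rect [557.4  83.9   5.3  63.6   4.1] mean [557.  84.]
wrist 4 (413, 23) 2819 z [17.6 19.7 20.9] rect [413.1  22.7  63.1  62.7  31.5] mean [414.2  23. ]
pos [424.3  98.2 206.7] jaw -85.7 q7 -2.01 t 16.35 | shift cm [-8.43 17.98  5.33] turn [-0.001 -0.    -0.302] force [ 0.2 -0.7 -0.9] gap 0.765
```

Lens at (485,79), 4.6°: target was (485,78), 4.3°. Tape hasn't moved. For the baffle I do a half turn to keep the last joint well inside its range.

Call:
jog_arm:
  targets:
    - [8.5,0,3,3,0,0,0.18]
    - [8.5,0,6,3,0,0,0.36]
    - [8.5,0.5,9,3,0,0,0.54]
    - [8.5,1,12,3,0,0,0.72]
    - [8.5,1.5,15,3,0,0,0.9]
    - [8.5,2.1,17.2,3,0,0,1.08]
    - [8.5,2.1,17.2,3,0,0,1.26]
    - [8.5,2.1,17.2,3,0,0,1.44]
    - [8.5,2.1,17.2,3,0,0,1.62]
    - [8.5,2.1,17.2,3,0,0,1.8]
    - [8.5,2.1,17.2,3,0,0,1.98]
    - [8.5,2.1,17.2,3,0,0,2.16]

```text
time_s: 17.85
position: [0.4456, 0.2702, 0.2356]
orientation: [0.702, 1.457, -0.705]
force: [-0.2, 0.5, -0.6]
finger_gap: 0.996
```

Call:
jog_arm:
  targets:
    - [8.5,0,0,0,0,0,0.18]
    - [8.5,0,0,0,0,0,0.36]
    - [8.5,0,0,0,0,0,0.54]
    - [8.5,0,0,0,0,0,0.68]
    - [8.5,0,0,0,0,0,0.68]
    - [8.5,0,0,0,0,0,0.68]
    - [8.5,0,0,0,0,0,0.68]

```text
time_s: 18.73
position: [0.4451, 0.2708, 0.2371]
orientation: [0.178, 1.564, -0.18]
force: [-0.1, -0.1, -0.1]
finger_gap: 0.995
```

```bash
python3 look.py wrist 5; python3 -c "
from rect import *
rect('wrist','5',(395.5,278),75,4,13)
rect('wrist','5',(395.5,278),75,104,120)
rect('wrist','5',(395.5,278),75,107,120,'(r>100)&(b<90)')
"; python3 plan.py 395.5 278.5 72 77
```

```text
wrist 5 (395.5, 278) 5331 z [6.6 7.9 9.2] rect [394.7 279.1  50.1 110.   76.6] mean [392.1 280.3]
wrist 5 (395.5, 278) 2558 z [108.8 109.9 111.1] rect [394.6 279.1  10.   99.3  76.5] mean [391.5 279.8]
wrist 5 (395.5, 278) 633 z [108.8 109.9 111.2] rect [402.8 277.1  10.   82.3  76.5] mean [427.6 271.4]
pos [445.  270.8 237.2] jaw 77.0 q7 0.05 t 18.77 | shift cm [ -4.95   0.77 -16.52] turn [ 0.001 -0.     0.   ] force [-0.5  0.2  0.5] gap 1.001
```

Call:
jog_arm:
  newtons: 50
  targets:
    - [8.5,-2.5,0.4,0,0,0,-0.007]
    - [8.5,-5,0.8,0,0,0,-0.007]
    - [8.5,-5,0.8,-3,0,0,-0.007]
    - [8.5,-5,0.8,-7,0,0,-0.007]
    - [8.5,-5,0.8,-7,0,0,-0.007]
    - [8.5,-5,0.8,-11,0,0,-0.007]
    - [8.5,-5,0.8,-14.5,0,0,-0.007]
    - [8.5,-5,0.8,-16.5,0,0,-0.007]
    - [8.5,-5,0.8,-16.5,0,0,-0.007]
    - [4,-5,0.8,-16.5,0,0,-0.007]
    - [3,-5,0.8,-16.5,0,0,-0.007]
    - [2.2,-5,0.8,-16.5,0,0,-0.007]

```text
time_s: 20.27
position: [0.3953, 0.279, 0.073]
orientation: [0.183, 1.562, -0.183]
force: [0.0, -0.3, 1.3]
finger_gap: 0.369
```

```bash
python3 plan.py 394.7 279.1 72 76.6
```

```text
pos [395.3 279.   73. ] jaw 76.6 q7 -0.26 t 20.27 | shift cm [-0.06  0.01 -0.1 ] turn [ 0.     0.001 -0.001] force [ 0.  -0.3  1.3] gap 0.369
```

Call:
jog_arm:
  targets:
    - [1.6,-0.05,0,0,0,0,0]
    - [1.2,-0.05,0,0,0,0,0]
    - [0.6,-0.05,0,0,0,0,0]
    - [0.6,-0.05,0,0,0,0,0]
    - [0.6,-0.05,0,0,0,0,0]
    - [0.6,-0.05,0,0,0,0,0]

```text
time_s: 21.02
position: [0.3945, 0.2788, 0.0724]
orientation: [0.182, 1.563, -0.184]
force: [0.4, -0.9, 5.1]
finger_gap: 0.108
```

```bash
python3 plan.py 614.6 -23.7 73 94.9
```

```text
pos [394.5 278.8  72.4] jaw 76.7 q7 -0.26 t 21.02 | shift cm [ 22.01 -30.25   0.06] turn [ 0.001 -0.     0.318] force [ 0.4 -0.9  5.1] gap 0.108
```

Call:
jog_arm:
  targets:
    - [0.6,0,0,3,0,0,0]
    - [0.6,0,0,8,0,0,0]
    - [0.6,0,0,13,0,0,0]
    - [0.6,2,-3,15,0,0,0.03]
    - [0.6,5,-7,15,0,0,0.07]
    - [0.6,8,-11,15,0,0,0.12]
    - [0.6,11,-15,15,0,0,0.16]
    - [0.6,14,-19.5,15,0,0,0.2]
    - [0.6,17,-23.5,15,0,0,0.25]
    - [0.6,20,-27.5,15,0,0,0.29]
    - [0.6,22,-30.2,15,0,0,0.318]
    - [0.6,22,-30.2,15,0,0,0.318]

```text
time_s: 22.52
position: [0.6154, -0.0266, 0.2203]
orientation: [-0.063, 1.572, 0.062]
force: [-0.2, 0.9, -1.6]
finger_gap: 0.11
```

Call:
jog_arm:
  targets:
    - [0.6,0,0,0,0,0,0]
    - [0.6,0,0,0,0,0,0]
    - [0.6,0,0,0,0,0,0]
    - [0.6,0,0,0,0,0,0]

```text
time_s: 23.02
position: [0.6143, -0.0228, 0.2225]
orientation: [-0.069, 1.57, 0.066]
force: [-0.6, 0.3, -2.5]
finger_gap: 0.107
```

```bash
python3 plan.py 614.4 -24 72.4 94.9; python3 look.py wrist 6;  python3 look.py side 6; python3 -c "
from rect import *
rect('side','6',(614,-24),80,235,275,'(r>100)&(b<90)')
rect('side','6',(614,-24),70,147,165,'(r>100)&(b<90)')
"
```

```text
pos [614.3 -22.8 222.5] jaw 94.9 q7 0.93 t 23.02 | shift cm [ 1.000e-02 -1.200e-01 -1.501e+01] turn [ 0.001  0.    -0.   ] force [-0.6  0.3 -2.5] gap 0.107
side 6 (614, -24) 98 z [254.4 256.6 267.5] rect [613.3 -24.8  58.5  84.5  60. ] mean [604.8 -24.3]
side 6 (614, -24) 211 z [154.2 158.1 159.6] rect [610.2 -35.   45.1 108.5  83.2] mean [608.4 -30.6]
```

View pics/side6.png

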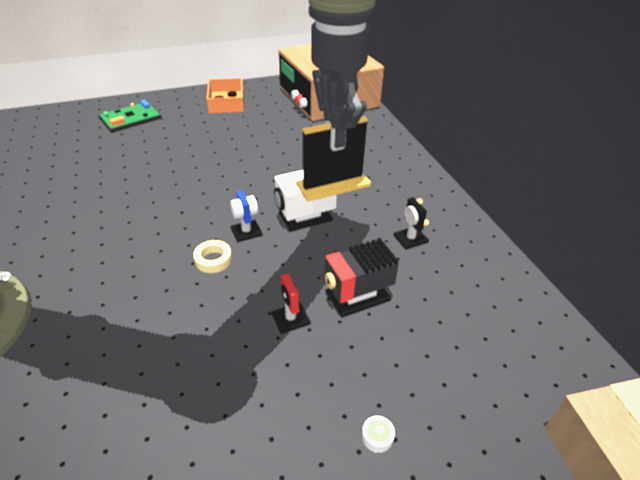

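Side view: baffle hangs level (foot at 335,187) between camera and laser; iris (290,300) and lens (245,212) standing. Lower it.

Call:
jog_arm:
  targets:
    - [0.6,0,-0.1,-4,0,0,0]
    - [0.6,0,-0.1,-8,0,0,0]
    - [0.6,0,-0.1,-11,0,0,0]
    - [0.6,0,-0.1,-13,0,0,0]
    - [0.6,0,-0.1,-14.2,0,0,0]
    - [0.6,0,-0.1,-14.7,0,0,0]
    - [0.6,0,-0.1,-15.0,0,0,0]
    - [0.6,0,-0.1,-15.0,0,0,0]
    - [0.6,0,-0.1,-15.0,0,0,0]

```text
time_s: 24.25
position: [0.6148, -0.0242, 0.0729]
orientation: [-0.068, 1.569, 0.066]
force: [0.6, -0.3, -2.7]
finger_gap: 0.112
```

```bash
python3 plan.py 614.4 -24 72.4 94.9
```

```text
pos [614.8 -24.2  72.9] jaw 94.9 q7 0.79 t 24.25 | shift cm [-0.04  0.02 -0.05] turn [0.001 0.001 0.   ] force [ 0.6 -0.3 -2.7] gap 0.112
```

Call:
jog_arm:
  targets:
    - [0.6,0,0,-0.05,0,0,0]
    - [0.6,0,0,-0.1,0,0,0]
    - [0.6,0,0,-0.1,0,0,0]
    - [1.4,0,0,-0.1,0,0,0]
    - [2.5,0,0,-0.1,0,0,0]
    - [4,0,0,-0.1,0,0,0]
    - [4,0,0,-0.1,0,0,0]
    - [4,0,0,3,0,0,0]
    - [4,0,0,8,0,0,0]
    - [4,0,0,13,0,0,0]
    - [4,1,-1,16,0,0,0]
    - [4,1,-1,16,0,0,0]

```text
time_s: 25.75
position: [0.6258, -0.0343, 0.2347]
orientation: [-0.066, 1.566, 0.065]
force: [-0.5, 0.7, -0.4]
finger_gap: 0.471
```

```bash
python3 look.py wrist 7; python3 -c "
from rect import *
rect('wrist','7',(614,-24),75,4,13,'(r>100)&(b<120)')
rect('wrist','7',(614,-24),75,104,120)
"; python3 plan.py 580 -350 200 95
```

```text
wrist 7 (614, -24) 4769 z [6.7 8.  9.2] rect [614.9 -24.1 109.2  50.    4.6] mean [611.  -25.7]
wrist 7 (614, -24) 2259 z [108.9 110.  111. ] rect [614.9 -24.  100.1  10.1   4.9] mean [611.3 -24.4]
pos [624.8 -34.3 232.8] jaw 94.8 q7 0.97 t 25.8 | shift cm [ -4.48 -31.57  -3.28] turn [0.001 0.001 0.003] force [-0.1 -0.7 -0. ] gap 0.47
```

Baffle at (614.9,-24.0), 4.8° — on target. Now the level.

Call:
jog_arm:
  targets:
    - [8.5,0,-6,0,0,0,0]
    - [8.5,-1,-12,0,0,0,0]
    - [8.5,-2,-18,0,0,0,0]
    - [8.5,-3,-24,-1,0,0,0]
    - [8.5,-3.4,-29,-2,0,0,0]
    - [8.5,-3.4,-33,-3.3,0,0,0]
    - [8.5,-3.4,-33,-3.3,0,0,0]
    - [8.5,-3.4,-33,-3.3,0,0,0]
    - [8.5,-3.4,-33,-3.3,0,0,0]
    - [8.5,-3.4,-33,-3.3,0,0,0]

```text
time_s: 27.05
position: [0.5909, -0.363, 0.1997]
orientation: [-0.07, 1.57, 0.067]
force: [-0.2, -0.5, 0.9]
finger_gap: 0.995
```

```bash
python3 look.py wrist 8; python3 -c "
from rect import *
T=rect('wrist','8',(556.5,-364),40,14,30)
print(cv2.minEnclosingCircle((T[:,:2]*1000).astype(np.float32)))
P,C=pts('wrist','8');t=P[(P[:,2]<.004)&(np.hypot(P[:,0]-.556,P[:,1]+.364)<.1)];print('table',np.median(t[:,2]))
"; python3 plan.py 556.5 -364 0 95
```

```text
wrist 8 (556.5, -364) 2057 z [17.  18.4 19.8] rect [ 555.7 -364.6   38.8   39.3   88.3] mean [ 555.4 -364.6]
((555.8711547851562, -364.4721984863281), 19.996427536010742)
table 0.00014198390927008328
pos [ 590.8 -363.3  199.7] jaw 95.0 q7 1.5 t 27.1 | shift cm [ -3.43  -0.07 -19.97] turn [0.001 0.    0.001] force [ 0.5 -0.2 -0.4] gap 0.999
```

Call:
jog_arm:
  newtons: 30
  targets:
    - [8.5,-3.5,-0.1,-4,0,0,0]
    - [8.5,-3.5,-0.1,-9,0,0,0]
    - [8.5,-3.5,-0.1,-13,0,0,0]
    - [8.5,-3.5,-0.1,-15,0,0,0]
    - [8.5,-3.5,-0.1,-15,0,0,0]
    - [8.5,-3.5,-0.1,-17,0,0,0]
    - [8.5,-3.5,-0.1,-19,0,0,0]
    - [8.5,-3.5,-0.1,-19.7,0,0,0]
    - [8.5,-3.5,-0.1,-19.7,0,0,0]
    - [8.5,-3.5,-0.1,-19.7,0,0,0]

```text
time_s: 28.35
position: [0.5559, -0.3651, 0.0028]
orientation: [-0.068, 1.569, 0.066]
force: [-0.1, -0.8, 0.5]
finger_gap: 0.995
```

```bash
python3 plan.py 555.8 -364.6 2 95
```

```text
pos [ 555.9 -365.1    2.8] jaw 94.9 q7 1.34 t 28.35 | shift cm [-0.01  0.05 -0.08] turn [0.001 0.001 0.002] force [-0.1 -0.8  0.5] gap 0.995
```

Call:
jog_arm:
  targets:
    - [6,0,0,0,0,0,0]
    - [4.5,0,0,0,0,0,0]
    - [3.6,0,0,0,0,0,0]
    - [3.6,0,0,0,0,0,0]
    - [3.6,0,0,0,0,0,0]
    - [3.6,0,0,0,0,0,0]

```text
time_s: 29.1
position: [0.5557, -0.3653, 0.0027]
orientation: [-0.068, 1.57, 0.066]
force: [-2.1, -0.3, 5.5]
finger_gap: 0.455
```

Call:
jog_arm:
  targets:
    - [3.6,0,0,1,0,0,0]
    - [3.6,0,0,4,0,0,0]
    - [3.6,0,0,9,0,0,0]
    - [3.6,0,0,14,0,0,0]
    - [3.6,0,0,19,0,0,0]
    - [3.6,0,0,19,0,0,0]

```text
time_s: 29.85
position: [0.5577, -0.3641, 0.1992]
orientation: [-0.071, 1.562, 0.064]
force: [-0.8, -0.5, -1.0]
finger_gap: 0.45
```

```bash
python3 plan.py 605 87.1 193 94.3; python3 look.py wrist 9; python3 look.py side 9; python3 -c "
from rect import *
P,C=pts('side','9'); rect('side','9',(556,-364),40,180,215,'(g>r+40)&(g>b+40)')
"
```

```text
pos [ 557.7 -364.1  199.2] jaw 94.9 q7 1.49 t 29.85 | shift cm [ 4.73 45.12 -0.62] turn [ 0.004  0.008 -0.011] force [-0.8 -0.5 -1. ] gap 0.45
side 9 (556, -364) 334 z [211.2 212.4 213.6] rect [ 552.7 -361.2   30.4   19.1   64.1] mean [ 552.4 -362. ]
```

View pics/wrist9.png

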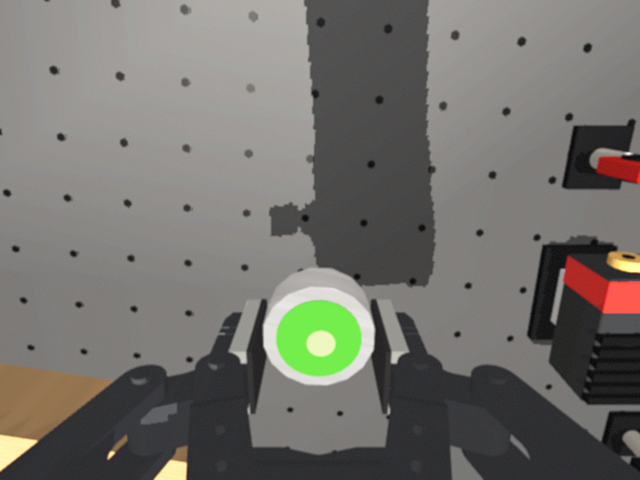

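Level is held upright at (319,325). Carry to the camera at ~20 cm height.

Call:
jog_arm:
  targets:
    - [3.6,0,4,2,0,0,0]
    - [3.6,0.5,9,2,0,0,0]
    - [3.6,1,15,2,0,0,0]
    - [3.6,2,21,2,0,0,0]
    - [3.6,3,27,2,0,0,0]
    - [3.6,4,33,2,0,0,0]
    - [3.6,4.5,38,2,0,0,0]
    - [3.6,4.8,42,1,0,0,-0.01]
    - [3.6,4.8,45.1,0,0,0,-0.01]
    - [3.6,4.8,45.1,0,0,0,-0.01]
    - [3.6,4.8,45.1,0,0,0,-0.01]
    - [3.6,4.8,45.1,0,0,0,-0.01]

```text
time_s: 31.45
position: [0.6036, 0.0843, 0.192]
orientation: [-0.059, 1.571, 0.056]
force: [-0.6, -0.2, -0.2]
finger_gap: 0.452
```

Call:
jog_arm:
  targets:
    - [3.6,0,0,-2,0,0,0]
    - [3.6,0,0,-4,0,0,0]
    - [3.6,0,0,-6,0,0,0]
    - [3.6,0,0,-6,0,0,0]
    - [3.6,0,0,-6,0,0,0]

```text
time_s: 32.08
position: [0.6036, 0.0862, 0.1324]
orientation: [-0.06, 1.57, 0.059]
force: [-0.6, 0.3, -0.5]
finger_gap: 0.454
```

```bash
python3 plan.py 605 87.1 92.9 94.3
```

```text
pos [603.6  86.2 132.4] jaw 94.3 q7 0.7 t 32.08 | shift cm [ 0.14  0.09 -3.95] turn [ 0. -0. -0.] force [-0.6  0.3 -0.5] gap 0.454
```

Call:
jog_arm:
  targets:
    - [3.6,0.13,0.1,-1.5,0,0,0]
    - [3.6,0.13,0.1,-2.8,0,0,0]
    - [3.6,0.13,0.1,-3.5,0,0,0]
    - [3.6,0.13,0.1,-3.8,0,0,0]
    - [3.6,0.13,0.1,-3.9,0,0,0]
    - [3.6,0.13,0.1,-3.95,0,0,0]
    - [3.6,0.13,0.1,-3.95,0,0,0]

```text
time_s: 32.95
position: [0.6049, 0.0868, 0.093]
orientation: [-0.06, 1.57, 0.058]
force: [-0.1, 0.1, -0.2]
finger_gap: 0.455
```

```bash
python3 plan.py 605 87.1 92.7 94.3
```

```text
pos [604.9  86.8  93. ] jaw 94.3 q7 0.66 t 32.95 | shift cm [ 0.01  0.03 -0.03] turn [ 0.001  0.    -0.   ] force [-0.1  0.1 -0.2] gap 0.455
```

Call:
jog_arm:
  targets:
    - [3.6,0,0,-0.03,0,0,0]
    - [3.6,0,0,-0.06,0,0,0]
    - [3.6,0,0,-0.06,0,0,0]
    - [3.6,0,0,-0.06,0,0,0]

```text
time_s: 33.45
position: [0.6049, 0.0868, 0.0928]
orientation: [-0.06, 1.57, 0.058]
force: [-1.8, -0.9, 6.0]
finger_gap: 0.454
```

Call:
jog_arm:
  targets:
    - [4.4,0,0,0,0,0,0]
    - [5.5,0,0,0,0,0,0]
    - [6.5,0,0,0,0,0,0]
    - [6.5,0,0,0,0,0,0]
    - [6.5,0,0,3,0,0,0]
    - [6.5,0,0,8,0,0,0]
    - [6.5,0,0,14,0,0,0]
    - [6.5,0,0,17,0,0,0]
    - [6.5,0,0,17,0,0,0]
    - [6.5,0,0,17,0,0,0]

```text
time_s: 34.7
position: [0.6045, 0.0863, 0.2612]
orientation: [-0.06, 1.571, 0.057]
force: [-0.1, -0.9, 0.9]
finger_gap: 0.759
```

```bash
python3 look.py wrist A; python3 -c "
from rect import *
T=rect('wrist','A',(605,87),40,103,120)
print(cv2.minEnclosingCircle((T[:,:2]*1000).astype(np.float32)))
rect('wrist','A',(604,87),75,82,100,'(b>120)&(g>120)')
"; python3 plan.py 420 -250 300 95
```

```text
wrist A (605, 87) 2233 z [106.9 108.4 109.8] rect [605.   87.1  39.2  39.1   3.1] mean [604.3  87. ]
((605.0864868164062, 87.08768463134766), 19.880901336669922)
wrist A (604, 87) 7963 z [88.4 89.9 91.2] rect [601.3  87.4 105.2  64.1   4.4] mean [599.4  87.4]
pos [604.4  86.2 260.8] jaw 94.3 q7 0.82 t 34.75 | shift cm [-18.44 -33.62   3.92] turn [ 0.002 -0.002  0.012] force [-0.3 -0.1  0.1] gap 0.762
```

Level at (605.0,87.1), flat (z 108.4), on target. Retreat to the side and check all with the fixed cameras.

Call:
jog_arm:
  targets:
    - [6.5,-2,-4,4,0,0,0]
    - [6.5,-5,-9,4,0,0,0]
    - [6.5,-8,-14,4,0,0,0]
    - [6.5,-11,-19,4,0,0,0]
    - [6.5,-14,-25,4,0,0,0]
    - [6.5,-17,-31,4,0,0,0]
    - [6.5,-18.5,-37,4,0,0,0]
    - [6.5,-18.5,-43,4,0,0,0]
    - [6.5,-18.5,-48,4,0,0,0]
    - [6.5,-18.5,-48,4,0,0,0]

```text
time_s: 36.0
position: [0.4177, -0.3982, 0.2991]
orientation: [-0.051, 1.573, 0.054]
force: [-0.4, 0.7, -0.0]
finger_gap: 0.766
```

```bash
python3 look.py scene B; python3 look.py side B; python3 -c "
from rect import *
for n in('scene','side'):
  for k,a in dict(iris=((505,-146),40,76,90),lens=((485,79),40,79,90,'(b>g+40)&(b>r+40)'),baffle=((615,-24),65,104,120),level=((605,87),40,103,120),laser=((624,-134),75,80,100),cam=((604,87),75,82,97),tape=((413,23),45,15,30),mirror=((772,-33),40,75,90),holder=((735,310),30,50,65)).items(): print(k,end=' ');rect(n,'B',*a)
"
```

```text
iris scene B (505, -146) 102 z [77.1 79.6 82. ] rect [ 505.3 -146.2   13.7   42.3    5.5] mean [ 506.1 -146.4]
lens scene B (485, 79) 53 z [79.1 80.1 82. ] rect [486.5  78.9  13.3  43.4   3.1] mean [485.9  78.4]
baffle scene B (615, -24) 226 z [105.1 108.  110.4] rect [614.8 -24.  102.   11.6   4.7] mean [616.6 -24.3]
level scene B (605, 87) 229 z [103.4 106.3 108.6] rect [606.6  87.   38.6  38.3  61.6] mean [607.2  86.2]
laser scene B (624, -134) 1173 z [81.4 85.6 90.8] rect [ 624.7 -134.3  100.9   56.8    5.5] mean [ 628.  -134.6]
cam scene B (604, 87) 898 z [84.3 87.9 90.9] rect [604.6  86.8 103.7  65.1   4.8] mean [611.1  84.1]
tape scene B (413, 23) 244 z [15.2 17.8 20.1] rect [413.7  22.7  61.3  62.7  79.2] mean [414.3  22.6]
mirror scene B (772, -33) 184 z [75.7 79.9 82.7] rect [772.7 -33.2  45.2  25.9  77.8] mean [773.3 -31.7]
holder scene B (735, 310) 98 z [51.6 54.1 56.5] rect [734.5 311.2  23.8  25.7  30.7] mean [735.2 310. ]
iris Traceback (most recent call last):
  File "<string>", line 4, in <module>
    for k,a in dict(iris=((505,-146),40,76,90),lens=((485,79),40,79,90
[... 771 characters left out ...]
e3).round(1)); return T
                              ~~~~~~~~~~~~~^^^^^^^^^^^^^^^^^^
    return _quantile_unchecked(
        a, q, axis, out, overwrite_input, method, keepdims, weights)
    return _ureduce(a,
                    func=_quantile_ureduce_func,
    ...<5 lines>...
                    overwrite_input=overwrite_input,
                    method=method)
    r = func(a, **kwargs)
    result = _quantile(arr,
                       quantiles=q,
    ...<2 lines>...
                       out=out,
                       weights=wgt)
    slices_having_nans = np.isnan(arr[-1, ...])
                                  ~~~^^^^^^^^^
IndexError: index -1 is out of bounds for axis 0 with size 0
```

View pics/sceneB.png

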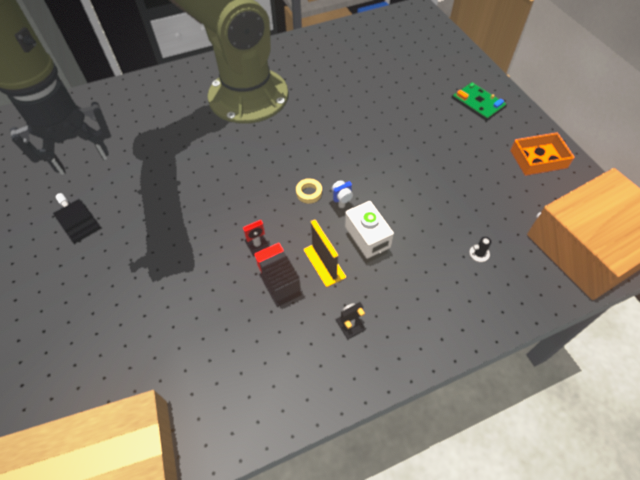

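Scene view: iris (255,236) before the laser, lens (342,192) before the camera, baffle (324,252) between, level (370,217) on the camera. Bystanders sit where they were, and the arm is clear. The side camera gave no final check because the arm blocked it. Handing in.

```bash
python3 -c "
from cell import *
s=get_state();print(s['time_s'],abs(s['dq']).max());manip.hand_in()"
```

```text
36.1 0.031967533029471445
the job is handed in; nothing more can be done
```

The bench is laid out as asked, placed in the order given (iris, lens, baffle, level), and handed in at 36 s of the 106 s allowed. Everything was standing upright and the arm was clear of it.

Measured against the targets I worked out from the images (yaw is the turn about the vertical):

| Item | Offset from target | Yaw | Yaw wanted |
|---|---|---|---|
| Red iris mount, 7 cm ahead of the laser | under 1 mm | 4.6° | 5.4° |
| Blue lens mount, 7 cm ahead of the camera | about 1 mm | 4.6° | 4.3° |
| Light baffle, midway between the two | under 1 mm | 4.8° | 4.9° |
| Round spirit level, on the camera's top | under 1 mm, lying flat | – | – |

These come from the wrist camera just after each release. The final picture from the scene camera agrees within its 2 mm calibration.

- **Bystanders:** in the final scene picture the tape roll, mirror mount and post holder are within about 1 mm of where they were at the start.
- **Check not made:** the final side-camera check failed. It found no points for the iris, probably because the arm blocked its view, and I did not repeat it. The final positions therefore rest on the wrist and scene cameras.

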